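Make up two watch-repair kits

TASK

Make up the kits for the two repair jobs from the stock on the bench mat: the movement in its holder, the amber oil bottle and the black loupe go in the blue tray, the brass mainspring barrel and the yellow-lidded tin in the red tray. Give each piece a compartment of its own, standing upright and flat on the tray's floor. Keep both oil bottles upright throughout, and leave the steel barrel and the green oil bottle where they are.

Things in the scene. Friction and masses are not known exactly. Their poses are not given: they have to be found in the camera images.
- movement_mid (a point): a watch movement (small brass disc with steel wheels and red jewels) clamped in an aluminium movement holder, one rigid piece: a block 50 mm long (its x), 28 mm wide (its y, the width to grip across), 26 mm high, lying flat on the bench mat at any yaw among the other stock. The point is its centre, 13 mm above its underside; z up.
- amber_oil_mid (a point): oil bottle of amber-brown glass with a black cap. Body 26 mm in diameter and 34 mm high, cap 19 mm in diameter on top, 46 mm high in all. Upright on the mat in one of seven shuffled places, 74 mm or more from its neighbours (centres); round. The point is on its axis, 23 mm above its underside; z up.
- loupe_mid (a point): black eye loupe, a cylinder 33 mm in diameter and 34 mm high with a rubber band and a small lens on top. Upright on the mat in one of seven shuffled places, 74 mm or more from its neighbours (centres); round. The point is its centre, 17 mm above its underside; z up.
- brass_barrel_mid (a point): mainspring barrel of yellow brass: a drum 38 mm in diameter and 30 mm high with fine teeth round its foot and an 8 mm steel arbor that stands 6 mm above the drum, 36 mm high in all. Upright on the mat in one of seven shuffled places, 74 mm or more from its neighbours (centres); round. The point is on its axis, 18 mm above its underside; z up.
- tin_mid (a point): round aluminium parts tin with a yellow lid, shut, 40 mm in diameter and 28 mm high. Upright on the mat in one of seven shuffled places, 74 mm or more from its neighbours (centres); round. The point is its centre, 14 mm above its underside; z up.
- steel_barrel_mid (a point): mainspring barrel of pale bare steel with a brass arbor, of the same shape and size as the brass one; to be left where it is. Upright on the mat in one of seven shuffled places, 74 mm or more from its neighbours (centres); round. The point is on its axis, 18 mm above its underside; z up.
- green_oil_mid (a point): oil bottle of green plastic with a white cap, of the same shape and size as the amber one; to be left where it is. Upright on the mat in one of seven shuffled places, 74 mm or more from its neighbours (centres); round. The point is on its axis, 23 mm above its underside; z up.
- blue_tray: blue kit tray, three compartments in a row along its x, 232 mm long (x), 88 mm wide (y). Fixed, empty; floor 3 mm thick, walls and dividers 4 mm thick, rims 10 mm above the bench. Compartments 72 (x) by 80 mm (y) inside, centres on its x axis at -76, 0, +76 mm. Origin: centre of underside, at bench height; z up. Left or right of the stock, x axis within 0.3 rad of straight ahead of the robot.
- red_tray: red kit tray, two compartments in a row along its x, 156 mm long (x), 88 mm wide (y). Fixed, empty; floor 3 mm thick, walls and dividers 4 mm thick, rims 10 mm above the bench. Compartments 72 (x) by 80 mm (y) inside, centres on its x axis at -38, +38 mm. Origin: centre of underside, at bench height; z up. On the other side of the stock, x axis within 0.3 rad of straight ahead of the robot.

How it is judged:
By the outcome, as a careful person would: the job done as asked, in the order asked, and still so for the second after the job is handed in, with the robot touching nothing.
It also fails if it takes over 120 s, if anything falls off the work surface, if the arm or the gripper's body presses on something with over 40 N, if the wrist force passes 120 N, or if a joint passes its speed limit or range.

ROBOT

A 7-joint arm with a two-finger parallel gripper is mounted at the origin on the work surface. World frame = base frame: x ahead of the robot, y to its left, z up, the work surface at z = 0. Lengths are in mm, angles in rad, forces in N, time in s.
With the tool pointing down it reaches from about 425 to 925 mm from the base axis. Payload 6.8 kg.
Tool frame: the origin (TCP) lies at the very end of the fingers, on their centre line; the grasp point (between the pads) lies 19 mm behind it; z points along the fingers, y is the direction in which the jaws open and shut (so a half turn about z gives the same grasp; the last joint's range is limited). The gripper opens to 85 mm and grips with 20 to 120 N. Pads are 22 mm wide; open, the fingers measure 114 mm over their backs; the gripper's body (76 mm by 85 mm) begins 54 mm behind the grasp point. The pads swing forward as they close: fully open they stand 13 mm farther back than shut.
Start: joints at [-1.288, 0.477, 0.022, 1.555, -0.011, 1.109, -0.083], TCP at [257.124, 624.127, 231.308] pointing down, gripper open.
Joint ranges: [-2.96, 2.96], [-0.34, 2.1], [-1.41, 1.46], [0.24, 2.44], [-1.37, 4.51], [0.17, 1.92], [-2.96, 2.96]. Speed limits (rad/s): [2.39, 2.39, 3.14, 3.14, 3.14, 3.14, 3.14].

INTERFACE

Orientations are given as a unit quaternion [w, x, y, z].
In Python, from plant import ctrl gives the robot as it stands. The module is installed in compiled form; this text tells all that it offers.
- The arm moves only by the shell command python3 -m handwheel 'ROWS'. ROWS is text: rows parted by semicolons, each of 7 numbers parted by spaces: the shift along the tool's x, y, z in mm, then the turn, a rotation vector about the tool's x, y, z in rad, then the opening, from -1 (shut) to 1 (fully open). In form: tx ty tz rx ry rz claw; .... A call has 1 to 12 rows; each row shifts and turns the pose as measured when the row begins, along the tool's axes as they then stand; what a row does not reach is not made up. A row lasts 1/8 s, in which the tool goes at most 62.5 mm and 10.7 degrees, less where a joint would pass 70% of its speed; a pose out of reach is approached as far as the arm can. A call with a gripper value outside its range is refused whole. The fingers move at their own pace and stop on an object; the grip force is fixed at half the most. Time passes only in rows, so rows that do not move let the fingers close. It gives the time, the measured TCP pose, the force and the opening at its end, in the units of the state.
- ctrl.get_state(): the state, without advancing time (a new reading comes with each control period).
- ctrl.grab_frame(name): name is "scene" or "top" or "wrist"; returns a dict with "pixels" (420x560x3 uint8, red, green, blue), "camera_matrix" (3x3 intrinsics, pixels), "rvec" (rotation vector, rad) and "tvec" (3), from world to camera coordinates, as OpenCV has them; the wrist camera has in their place "T_tool_cam" (4x4, takes a point from camera to tool coordinates, whose origin is the TCP and whose axes are the flange's). Camera axes: x right, y down, z forward; pixel columns grow to the right and rows downward; lengths in mm; the calibration is good to about 2 mm. The wrist camera is an equidistant fisheye: a pixel r from the principal point sees the ray r / f radians off the axis. A picture is of the moment at which its call begins: read the wrist's pose just before it. There is no depth.
- ctrl.sign_off(): hands the job in, once; it reports no verdict.
The state is a dict: "time": time; "joint_positions": joint angles; "dq": joint speeds; "effort": joint torques, N m; "tcp_pos": TCP position; "tcp_rot": TCP orientation; "wrist_force": force on the tool from outside, world axes, zero at the start; "wrist_torque": the same for the moment, N m; "opening": opening from 0.0 (shut) to 1.0 (fully open).
Only numpy, scipy, OpenCV 4.12 (cv2) and the standard library are available. Lean on these libraries where they do the work, as an engineer would, in place of code of your own. Each camera call takes 0.05 s, during which the arm holds its last target. There are 200 camera calls.

## Working session

There is one attempt and no reset: what is moved stays moved. The work goes in short steps, Python scripts to look and compute and a shell command to move; the robot and the scene stay as the last step left them, time stands still between calls to the robot, and variables do not carry over. Pictures are saved under pics/ and viewed, about 12 in all and at most 16, crops included, and the job is handed in when it is done.

```bash
mkdir -p pics
python3 - <<'E'
from plant import ctrl
import cv2,numpy as np
s=ctrl.get_state();print(s['time'],s['tcp_pos'],s['tcp_rot'],s['opening'])
for n in('top','scene'):
    f=ctrl.grab_frame(n);cv2.imwrite(f'pics/{n}0.png',f['pixels'][...,::-1]);np.savez(f'{n}0.npz',**f)
    print(n,f['camera_matrix'].tolist(),f['rvec'],f['tvec'])
E
```

```text
0.0 [256.94478598 623.50661519 230.29795936] [-9.29509197e-05  1.94163231e-01  9.80968758e-01 -9.63046389e-04] 1.0001887805401664
top [[494.8835373379799, 0.0, 278.45685851390306], [0.0, 494.8835373379799, 212.07675645813927], [0.0, 0.0, 1.0]] [ 2.14625585 -2.15786274  0.17722279] [  -8.4861521   536.00217287 1049.42984538]
scene [[395.4264065544051, 0.0, 282.71302651772675], [0.0, 395.4264065544051, 209.31210244874796], [0.0, 0.0, 1.0]] [ 1.03527905  2.30868867 -1.14289424] [ 363.00842157 -192.58592145 1055.96807422]
```

View pics/top0.png

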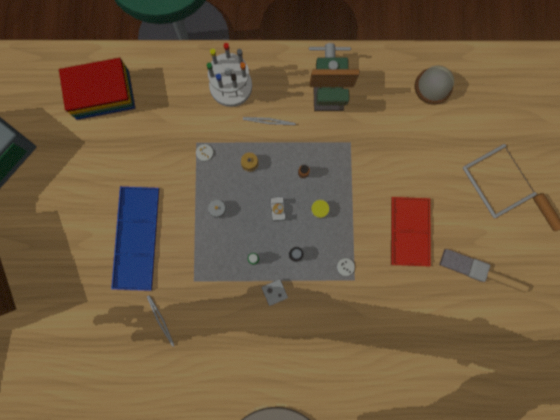

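View pics/scene0.png

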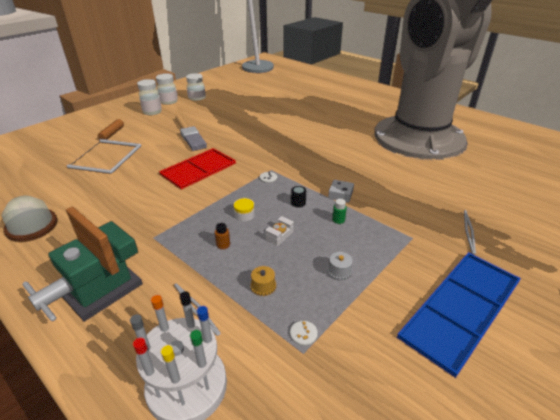

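The top view (y left, x up) shows the blue tray at about (137,238) and the red tray at (411,231). On the mat are the brass barrel (249,161), amber oil (304,171), steel barrel (217,208), movement (278,208), tin (320,208), green oil (253,258) and loupe (296,254). The scene view agrees.

```bash
cat > h.py <<'E'
import cv2,numpy as np
def ray(f,px):
    R=cv2.Rodrigues(f['rvec'])[0];t=np.ravel(f['tvec'])
    p=cv2.undistortPoints(np.array(px,float).reshape(-1,1,2),f['camera_matrix'],None).reshape(-1,2)
    return -R.T@t,np.c_[p,np.ones(len(p))]@R
def plane(f,px,z):
    c,d=ray(f,px);return c+d*((z-c[2])/d[:,2])[:,None]
E
python3 - <<'E'
from h import *
f=np.load('top0.npz');im=f['pixels'];hsv=cv2.cvtColor(im,cv2.COLOR_RGB2HSV)
print('cam',ray(f,[[280,210]])[0])
def rep(n,lo,hi,roi,z):
    m=cv2.inRange(hsv,lo,hi);k=np.zeros_like(m);x0,x1,y0,y1=roi;k[y0:y1,x0:x1]=m[y0:y1,x0:x1]
    cs=cv2.findContours(k,0,2)[0];c=max(cs,key=cv2.contourArea)
    r=cv2.minAreaRect(c);b=plane(f,cv2.boxPoints(r),z);ctr=b.mean(0)
    e=[b[1]-b[0],b[2]-b[1]];L=[np.linalg.norm(v) for v in e];i=int(np.argmax(L))
    print(n,'px',np.round(r[0],1),'ctr',ctr.round(1),'size',np.round(L,1),'yawlong',round(float(np.arctan2(e[i][1],e[i][0])),3))
rep('blue',(105,150,60),(130,255,255),(90,180,170,310),10)
rep('red',(0,180,90),(8,255,255),(380,440,190,275),10)
rep('tin',(24,150,90),(34,255,255),(300,340,190,225),29)
rep('brass',(12,110,70),(28,255,255),(235,265,145,177),31)
rep('amber',(0,60,20),(20,255,255),(294,316,160,182),34)
rep('movement',(0,0,140),(179,255,255),(266,290,195,222),27)
rep('loupe',(0,0,0),(179,255,60),(285,307,243,266),35)
rep('green',(45,30,20),(90,255,255),(243,263,248,268),34)
rep('steel',(0,0,130),(179,255,255),(205,230,197,220),31)
print('mat',plane(f,[[195,143],[351,143],[355,280],[194,280]],1).round())
g=im[130:290,185:365,::-1];cv2.imwrite('pics/c0.png',cv2.convertScaleAbs(cv2.resize(g,None,fx=4,fy=4,interpolation=2),alpha=1.6))
E
```

```text
cam [ 375.42423132    6.8883459  1116.99710909]
blue px [135. 238.] ctr [484.8 309.   10. ] size [226.3  87. ] yawlong -0.035
red px [410.5 231. ] ctr [ 496.7 -310.    10. ] size [ 89.4 154.7] yawlong 3.09
tin px [320.  208.5] ctr [ 545.3 -104.2   29. ] size [35.8 33.8] yawlong -1.575
brass px [249.  161.5] ctr [652.7  54.   31. ] size [36.1 39.3] yawlong 3.141
amber px [303.5 171.5] ctr [628.6 -68.2  34. ] size [24.7 25.3] yawlong 3.126Traceback (most recent call last):
  File "<stdin>", line 15, in <module>
  File "<stdin>", line 6, in rep
ValueError: max() iterable argument is empty
```

Run:
```python
from h import *
f=np.load('top0.npz');im=f['pixels'];hsv=cv2.cvtColor(im,cv2.COLOR_RGB2HSV)
print(hsv[200:218:2,278].tolist())
def rep(n,lo,hi,roi,z):
    m=cv2.inRange(hsv,lo,hi);k=np.zeros_like(m);x0,x1,y0,y1=roi;k[y0:y1,x0:x1]=m[y0:y1,x0:x1]
    cs=cv2.findContours(k,0,2)[0]
    if not cs: return print(n,'none')
    c=max(cs,key=cv2.contourArea)
    r=cv2.minAreaRect(c);b=plane(f,cv2.boxPoints(r),z);ctr=b.mean(0)
    e=[b[1]-b[0],b[2]-b[1]];L=[np.linalg.norm(v) for v in e];i=int(np.argmax(L))
    print(n,'px',np.round(r[0],1),'ctr',ctr.round(1),'size',np.round(L,1),'yawlong',round(float(np.arctan2(e[i][1],e[i][0])),3))
rep('movement',(0,0,105),(179,255,255),(266,290,195,222),27)
rep('loupe',(0,0,0),(179,255,45),(285,307,243,266),35)
rep('green',(45,40,20),(90,255,255),(243,263,248,268),34)
rep('steel',(0,0,105),(179,255,255),(205,230,197,220),31)
print('mat',plane(f,[[195,143],[351,143],[355,280],[194,280]],1).round().tolist())
g=im[130:290,185:365,::-1];cv2.imwrite('pics/c0.png',cv2.convertScaleAbs(cv2.resize(g,None,fx=4,fy=3.7,interpolation=2),alpha=1.6))
```

```text
[[40, 6, 138], [24, 11, 120], [17, 118, 119], [20, 39, 118], [19, 41, 118], [18, 102, 122], [19, 126, 119], [19, 36, 121], [30, 6, 137]]
movement px [277.  208.1] ctr [547.   -8.4  27. ] size [29.  51.4] yawlong -3.067
loupe px [290.4 255.2] ctr [441.4 -36.9  35. ] size [ 2.8 13.8] yawlong -2.829
green px [252.8 258.2] ctr [435.3  45.3  34. ] size [23.  24.7] yawlong -2.358
steel px [215.5 207.5] ctr [548.1 128.   31. ] size [34.5 35. ] yawlong -2.361
mat [[705.0, 181.0, 1.0], [704.0, -182.0, 1.0], [387.0, -183.0, 1.0], [389.0, 177.0, 1.0]]
```

View pics/c0.png

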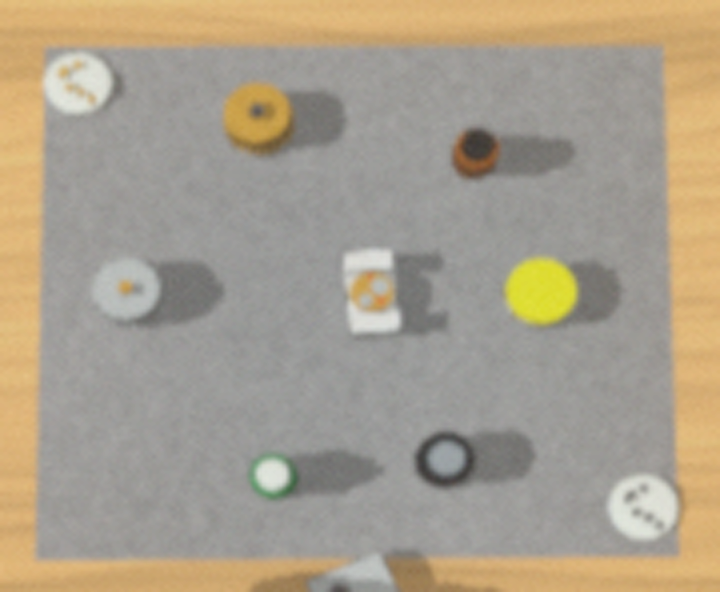

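The mat crop shows the movement with its long axis near world x (yaw about +0.07). The loupe top is at crop (446,459) and the amber cap at (477,144). All neighbours are far enough apart to grip with the jaws along y.

```bash
cat > t.py <<'E'
# t.py X Y Z YAW : tool-frame shift and turn to a tool-down pose whose jaw axis is world y turned by YAW
import sys,numpy as np
from scipy.spatial.transform import Rotation as Ro
from plant import ctrl
x,y,z,a=map(float,sys.argv[1:5]);s=ctrl.get_state()
q=s['tcp_rot'];R=Ro.from_quat([q[1],q[2],q[3],q[0]])
G=Ro.from_euler('z',a)*Ro.from_matrix([[-1,0,0],[0,1,0],[0,0,-1]])
d=np.array([x,y,z])-s['tcp_pos']
print('t',round(s['time'],2),'pos',s['tcp_pos'].round(1),'shift now',R.inv().apply(d).round(1),'shift after turn',G.inv().apply(d).round(1),'turn',(R.inv()*G).as_rotvec().round(3),'open',round(s['opening'],3),'F',np.round(s['wrist_force'],1))
E
python3 t.py 547 -8 120 0.07
python3 - <<'E'
from h import *
f=np.load('top0.npz')
for n,u,v,z in(('loupe',446,459,35),('ambercap',477,144,47),('steel',126,288,31),('greencap',272,473,47),('brass',258,117,31),('tin',541,291,29),('mov',371,292,27)):
    print(n,plane(f,[[185+(u+.5)/4-.5,130+(v+.5)/3.7-.5]],z).round(1))
E
```

```text
t 0.1 pos [257.  623.6 230.4] shift now [-508.8 -473.3  111.2] shift after turn [-245.2 -650.4  110.4] turn [-0.002 -0.    -0.461] open 1.004 F [-0.3 -0.7 -0.2]
loupe [[444.6 -49.5  35. ]]
ambercap [[632.2 -68.3  47. ]]
steel [[548.2 126.6  31. ]]
greencap [[436.2  45.1  47. ]]
brass [[653.2  53.8  31. ]]
tin [[ 545.7 -103.9   29. ]]
mov [[545.8  -9.2  27. ]]
```

```bash
python3 -m handwheel '0 0 0 0 0 -0.155 1; 0 0 0 0 0 -0.155 1; 0 0 0 0 0 -0.15 1; 0 0 0 0 0 0 1'; python3 t.py 547 -8 120 0.07
```

```text
time: 0.6
tcp_pos: [256.4, 622.3, 228.0]
tcp_rot: [-0.001, -0.041, 0.999, -0.003]
wrist_force: [-0.5, 0.1, -0.1]
opening: 1.002
t 0.6 pos [256.4 622.3 228. ] shift now [-238.2 -651.3  111.2] shift after turn [-245.8 -649.1  108. ] turn [-0.006 -0.002  0.012] open 1.002 F [-0.5  0.1 -0.1]
```

```bash
python3 -m handwheel '-20 -54 5 0 0 0 1; -20 -54 5 0 0 0 1; -20 -54 5 0 0 0 1; -20 -54 5 0 0 0 1; -20 -54 5 0 0 0 1; -20 -54 5 0 0 0 1; -20 -54 5 0 0 0 1; -20 -54 5 0 0 0 1; -20 -54 5 0 0 0 1; -20 -54 5 0 0 0 1; -20 -54 5 0 0 0 1; -20 -54 5 0 0 0 1'; python3 t.py 547 -8 120 0.07
```

```text
time: 2.1
tcp_pos: [543.2, -23.5, 167.5]
tcp_rot: [-0.0, -0.023, 1.0, -0.0]
wrist_force: [2.2, 0.1, 0.0]
opening: 0.999
t 2.1 pos [543.2 -23.5 167.5] shift now [-4.5 15.4 47.5] shift after turn [-4.9 15.2 47.5] turn [-0.001 -0.    -0.024] open 0.999 F [2.2 0.1 0. ]
```

```bash
python3 -m handwheel '-5 15 20 0 0 -0.024 1; 0 0 0 0 0 0 1; 0 0 0 0 0 0 1'
cat > w.py <<'E'
# w.py name z : save wrist picture, and a function from wrist pixel to world on plane z
import sys,numpy as np,cv2
from scipy.spatial.transform import Rotation as Ro
from plant import ctrl
def grab():
    s=ctrl.get_state();f=ctrl.grab_frame('wrist');q=s['tcp_rot']
    T=np.eye(4);T[:3,:3]=Ro.from_quat([q[1],q[2],q[3],q[0]]).as_matrix();T[:3,3]=s['tcp_pos']
    f['T']=T@f['T_tool_cam'];return f
def pix(f,px,z):
    K=f['camera_matrix'];p=np.array(px,float).reshape(-1,1,2)
    u=cv2.fisheye.undistortPoints(p,K,np.zeros(4)).reshape(-1,2)
    d=np.c_[u,np.ones(len(u))]@f['T'][:3,:3].T;c=f['T'][:3,3]
    return c+d*((z-c[2])/d[:,2])[:,None]
if __name__=='__main__':
    f=grab();np.savez(sys.argv[1]+'.npz',**f);cv2.imwrite(f'pics/{sys.argv[1]}.png',f['pixels'][...,::-1])
E
python3 w.py w1; python3 t.py 547 -8 120 0.07
```

```text
time: 2.48
tcp_pos: [548.7, -15.2, 147.5]
tcp_rot: [0.0, -0.026, 1.0, -0.002]
wrist_force: [0.5, -0.4, -0.6]
opening: 1.002
t 2.52 pos [548.6 -14.6 147.5] shift now [ 1.2  6.8 27.4] shift after turn [ 1.1  6.7 27.5] turn [-0.003  0.    -0.017] open 0.998 F [ 0.5 -0.7 -0. ]
```

View pics/w1.png

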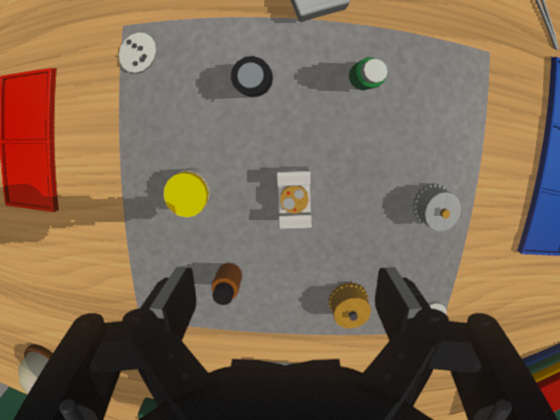

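The wrist view shows everything clearly: movement at (295,200), tin (186,195), loupe (252,76), amber cap (223,295), brass arbor (352,316) and both trays at the edges. I'll measure from it.

Run:
```python
from w import *
f=np.load('w1.npz');im=f['pixels'];hsv=cv2.cvtColor(im,cv2.COLOR_RGB2HSV)
def blob(lo,hi,roi):
    m=cv2.inRange(hsv,lo,hi);k=np.zeros_like(m);x0,x1,y0,y1=roi;k[y0:y1,x0:x1]=m[y0:y1,x0:x1]
    return max(cv2.findContours(k,0,2)[0],key=cv2.contourArea)
c=blob((0,0,150),(179,255,255),(268,320,160,240))
b=pix(f,cv2.boxPoints(cv2.minAreaRect(np.vstack([q for q in [c]]))),27)
k=np.zeros(im.shape[:2],np.uint8);m=cv2.inRange(hsv,(0,0,150),(179,255,255));k[160:240,268:320]=m[160:240,268:320]
pts=np.argwhere(k)[:,::-1].astype(np.float32);W=pix(f,pts,27)[:,:2].astype(np.float32);print('mov',cv2.minAreaRect(W),len(pts))
def circ(n,lo,hi,roi,z):
    c=blob(lo,hi,roi);W=pix(f,c.reshape(-1,2),z)[:,:2].astype(np.float32);e=cv2.fitEllipse(W);print(n,np.round(e[0],1),np.round(e[1],1))
circ('tin',(24,150,90),(34,255,255),(155,220,165,225),29)
circ('ambercap',(0,0,0),(179,255,40),(205,240,280,310),47)
circ('loupe',(0,0,0),(179,255,60),(225,280,50,105),35)
print('arbor',pix(f,[[352,316]],37).round(1),'lens',pix(f,[[251,76]],35).round(1))
print('mat',pix(f,[[123,26],[489,52],[139,326]],1).round(0).tolist())
```

```text
mov ((544.9654541015625, -7.836976051330566), (49.29026412963867, 27.50810432434082), 5.058534622192383) 1589
tin [ 543.7 -101.5] [38.3 40. ]
ambercap [627.3 -66.2] [15.9 21.9]
loupe [445.1 -47.2] [30.  32.5]
arbor [[653.1  54.2  37. ]] lens [[444.9 -47.3  35. ]]
mat [[387.0, -179.0, 1.0], [386.0, 179.0, 1.0], [716.0, -182.0, 1.0]]
```

```bash
python3 -m handwheel '2 6 35 0 0 -0.02 1; 0 0 30 0 0 0 0.6; 0 0 0 0 0 0 0.6'; python3 t.py 545.5 -8.3 10 0.08
```

```text
time: 2.9
tcp_pos: [547.7, -7.1, 84.1]
tcp_rot: [0.003, -0.037, 0.999, -0.001]
wrist_force: [0.1, 0.2, -0.5]
opening: 0.796
t 2.9 pos [547.7  -7.1  84.1] shift now [ 2.6 -0.8 74.1] shift after turn [ 2.2 -1.  74.1] turn [-0.003  0.005 -0.006] open 0.796 F [ 0.1  0.2 -0.5]
```

```bash
python3 -m handwheel '2 -1 40 0 0.004 0 0.6; 0 0 30 0 0 0 0.6; 0 0 3 0 0 0 0.6; 0 0 0 0 0 0 0.6'; python3 t.py 545.5 -8.3 10 0.08
```

```text
time: 3.4
tcp_pos: [551.2, -7.1, 16.6]
tcp_rot: [0.006, -0.037, 0.999, -0.001]
wrist_force: [-0.6, -0.1, -0.0]
opening: 0.802
t 3.4 pos [551.2  -7.1  16.6] shift now [ 5.9 -0.7  6.5] shift after turn [ 5.8 -0.7  6.6] turn [-0.002  0.011 -0.006] open 0.802 F [-0.6 -0.1 -0. ]
```

```bash
python3 -m handwheel '6 -1 4 0 0.012 0 0.6; 0 0 2 0 0 0 0.6; 0 0 0 0 0 0 -0.8; 0 0 0 0 0 0 -0.8; 0 0 0 0 0 0 -0.8; 0 0 0 0 0 0 -0.8; 0 0 0 0 0 0 -0.8'; python3 t.py 545.5 -8.3 10 0.08
```

```text
time: 4.28
tcp_pos: [547.1, -8.5, 14.1]
tcp_rot: [0.002, -0.037, 0.999, -0.001]
wrist_force: [-1.1, 0.9, 0.3]
opening: 0.286
t 4.28 pos [547.1  -8.5  14.1] shift now [1.6 0.4 4.1] shift after turn [1.6 0.4 4.1] turn [-0.002  0.004 -0.006] open 0.286 F [-1.1  0.9  0.3]
```

```bash
python3 -m handwheel '0 0 0 0 0 0 -0.8; 0 0 0 0 0 0 -0.8'; python3 -m handwheel '0 0 -20 0 0 0 -0.8; 0 0 -40 0 0 0 -0.8; 0 0 -40 0 0 0 -0.8; 0 0 0 0 0 0 -0.8'; python3 t.py 561 306 112 0.08
```

```text
time: 4.53
tcp_pos: [547.2, -8.6, 14.1]
tcp_rot: [0.002, -0.037, 0.999, -0.001]
wrist_force: [-1.1, 0.5, 1.5]
opening: 0.289
time: 5.03
tcp_pos: [546.1, -8.5, 115.4]
tcp_rot: [0.001, -0.037, 0.999, -0.001]
wrist_force: [0.5, 0.2, -1.4]
opening: 0.285
t 5.03 pos [546.1  -8.5 115.4] shift now [-38.1 312.5   2.9] shift after turn [-40.  312.3   3.4] turn [-0.002  0.001 -0.006] open 0.285 F [ 0.5  0.2 -1.4]
```

```bash
python3 -m handwheel '-6 52 0 0 0 0.02 -0.8; -6 52 0 0 0 0.02 -0.8; -6 52 0 0 0 0.02 -0.8; -6 52 0 0 0 0.02 -0.8; -6 50 0 0 0 0.02 -0.8; -6 50 0 0 0 0.02 -0.8; 0 0 0 0 0 0 -0.8; 0 0 0 0 0 0 -0.8'; python3 t.py 561 306 112 -0.04; python3 w.py w2
```

```text
time: 6.02
tcp_pos: [572.1, 306.2, 104.2]
tcp_rot: [-0.004, 0.027, 1.0, -0.004]
wrist_force: [-0.0, -0.6, -1.1]
opening: 0.287
t 6.03 pos [572.1 306.2 104.2] shift now [11.1 -0.8 -7.7] shift after turn [11.1 -0.6 -7.8] turn [-0.008 -0.008 -0.014] open 0.287 F [-0.  -0.6 -1.1]
```

View pics/w2.png

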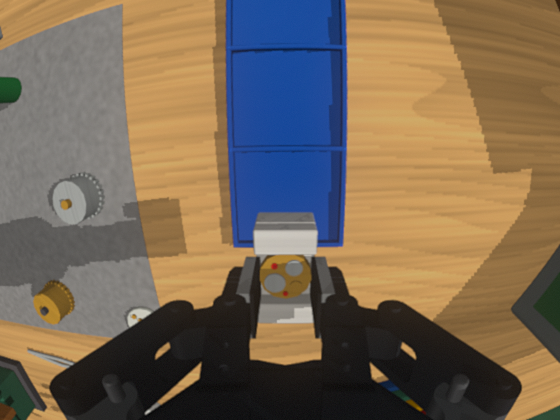

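The movement is held square between the fingers. The blue tray's dividers are at rows 47 and 149, with its end wall at row 246.

Run:
```python
from w import *
f=np.load('w2.npz')
P=pix(f,[[234,246],[344,245],[231,149],[346,149],[230,47],[345,46]],10).round(1);print(P[:,:2].tolist())
for i in range(0,6,2): print(P[i:i+2,:2].mean(0),np.linalg.norm(P[i]-P[i+1]))
```

```text
[[596.2, 263.4], [599.7, 351.2], [519.5, 268.5], [523.7, 353.1], [443.4, 272.5], [446.9, 355.6]]
[597.95 307.3 ] 87.86973312808001
[521.6 310.8] 84.70419115958786
[445.15 314.05] 83.17367371951298
```

```bash
python3 -m handwheel '11 2 -2 -0.008 -0.008 -0.014 -0.8; 0 0 30 0 0 0 -0.8; 0 0 30 0 0 0 -0.8; 0 0 0 0 0 0 -0.8'; python3 t.py 561 308 17 -0.04
```

```text
time: 6.58
tcp_pos: [559.3, 304.9, 46.2]
tcp_rot: [0.0, 0.021, 1.0, 0.0]
wrist_force: [-1.2, -0.1, -0.2]
opening: 0.287
t 6.58 pos [559.3 304.9  46.2] shift now [-1.6  3.2 29.2] shift after turn [-1.6  3.2 29.2] turn [ 0.001  0.    -0.003] open 0.287 F [-1.2 -0.1 -0.2]
```

```bash
python3 -m handwheel '-2 3 20 0 0 0 -0.8; 0 0 7 0 0 0 -0.8; 0 0 0 0 0 0 -0.8'; python3 t.py 561 308 17 -0.04
```

```text
time: 6.95
tcp_pos: [562.7, 307.8, 20.1]
tcp_rot: [0.002, 0.022, 1.0, 0.001]
wrist_force: [-0.3, -0.3, -0.5]
opening: 0.277
t 6.95 pos [562.7 307.8  20.1] shift now [1.7 0.1 3.1] shift after turn [1.7 0.1 3.1] turn [ 0.003  0.003 -0.004] open 0.277 F [-0.3 -0.3 -0.5]
```

Down in 1 mm steps until it touches.

```bash
python3 -m handwheel '0 0 3 0 0.003 0 -0.8; 0 0 1 0 0 0 -0.8; 0 0 0 0 0 0 -0.8'; python3 t.py 561 308 17 -0.04
```

```text
time: 7.32
tcp_pos: [563.4, 308.3, 17.4]
tcp_rot: [0.001, 0.022, 1.0, 0.002]
wrist_force: [0.2, -0.4, -0.1]
opening: 0.28
t 7.33 pos [563.4 308.3  17.4] shift now [ 2.4 -0.4  0.4] shift after turn [ 2.4 -0.4  0.4] turn [ 0.004  0.001 -0.004] open 0.28 F [ 0.2 -0.4 -0.1]
```

```bash
python3 -m handwheel '1 0 2 0.003 0 0 -0.8; 0 0 1 0 0 0 -0.8; 0 0 0 0 0 0 -0.8'; python3 t.py 561 308 17 -0.04
```

```text
time: 7.7
tcp_pos: [563.7, 308.5, 17.4]
tcp_rot: [0.002, 0.022, 1.0, 0.001]
wrist_force: [0.1, -0.2, -1.3]
opening: 0.285
t 7.7 pos [563.7 308.5  17.4] shift now [ 2.7 -0.6  0.4] shift after turn [ 2.7 -0.6  0.4] turn [ 0.002  0.004 -0.004] open 0.285 F [ 0.1 -0.2 -1.3]
```

```bash
python3 -m handwheel '2 0 4 0 0 0 -0.8; 0 0 0 0 0 0 -0.8'; python3 t.py 561 308 17 -0.04
```

```text
time: 7.95
tcp_pos: [564.5, 308.9, 17.6]
tcp_rot: [0.004, 0.023, 1.0, 0.002]
wrist_force: [-0.8, 0.5, -1.8]
opening: 0.289
t 7.95 pos [564.5 308.9  17.6] shift now [ 3.4 -1.1  0.6] shift after turn [ 3.4 -1.   0.6] turn [ 0.004  0.008 -0.005] open 0.289 F [-0.8  0.5 -1.8]
```

```bash
python3 -m handwheel '0 0 0 0 0 0 0.2; 0 0 0 0 0 0 0.2; 0 0 0 0 0 0 0.2; 0 0 -20 0 0 0 0.4; 0 0 -40 0 0.01 0 0.4; 0 0 -40 0 0 0 0.4; 0 0 0 0 0 0 0.4'; python3 t.py 630 -67 118 0; python3 w.py w3
```

```text
time: 8.82
tcp_pos: [564.3, 308.9, 122.8]
tcp_rot: [-0.001, 0.022, 1.0, 0.002]
wrist_force: [0.9, -0.4, 0.2]
opening: 0.699
t 8.82 pos [564.3 308.9 122.8] shift now [ -82.5 -372.6    3. ] shift after turn [ -65.7 -375.9    4.8] turn [ 0.005 -0.001 -0.045] open 0.699 F [ 0.9 -0.4  0.2]
```

View pics/w3.png

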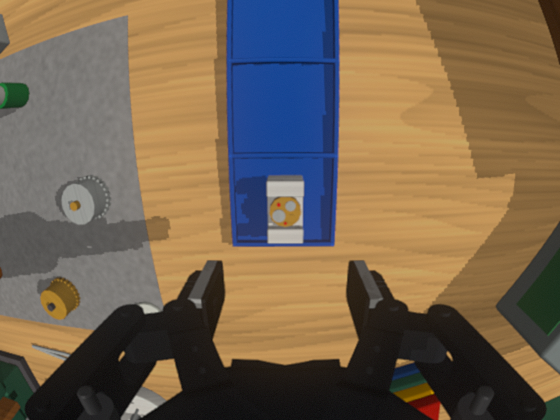

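The movement sits upright in the far compartment, nearest the end wall (285,243). I'll check the margin numerically.

```bash
python3 - <<'E'
from w import *
f=np.load('w3.npz')
print('block ends z29',pix(f,[[285,243],[285,176]],29).round(1).tolist(),'tray z10',pix(f,[[233,245],[334,244],[285,156],[283,61]],10).round(1).tolist())
E
python3 -m handwheel '-7 -53 0 0 0 -0.022 0.4; -7 -53 0 0 0 -0.022 0.4; -7 -53 0 0 0 0 0.4; -7 -53 0 0 0 0 0.4; -7 -53 0 0 0 0 0.4; -7 -53 0 0 0 0 0.4; -7 -52 0 0 0 0 0.4; 0 0 0 0 0 0 0.4'; python3 t.py 630 -67 60 0
```

```text
block ends z29 [[588.2, 308.4, 29.0], [534.8, 310.8, 29.0]] tray z10 [[596.2, 263.4, 10.0], [599.2, 350.1, 10.0], [522.3, 311.4, 10.0], [447.1, 313.2, 10.0]]
time: 9.88
tcp_pos: [605.9, -72.2, 114.9]
tcp_rot: [-0.006, -0.002, 1.0, 0.001]
wrist_force: [0.3, 0.4, -1.0]
opening: 0.699
t 9.88 pos [605.9 -72.2 114.9] shift now [-24.8   5.   54.6] shift after turn [-24.1   5.2  54.9] turn [ 0.002 -0.013  0.005] open 0.699 F [ 0.3  0.4 -1. ]
```

```bash
python3 -m handwheel '-25 5 20 0.002 -0.013 0 0.4; 0 0 30 0 0 0 0.4; 0 0 0 0 0 0 0.4; 0 0 0 0 0 0 0.4'; python3 t.py 630 -67 12 0; python3 w.py w4
```

```text
time: 10.38
tcp_pos: [629.9, -64.3, 62.7]
tcp_rot: [-0.001, -0.003, 1.0, 0.001]
wrist_force: [0.2, 0.6, 1.0]
opening: 0.697
t 10.38 pos [629.9 -64.3  62.7] shift now [-0.2 -2.7 50.7] shift after turn [-0.1 -2.7 50.7] turn [ 0.002 -0.003  0.006] open 0.697 F [0.2 0.6 1. ]
```

View pics/w4.png

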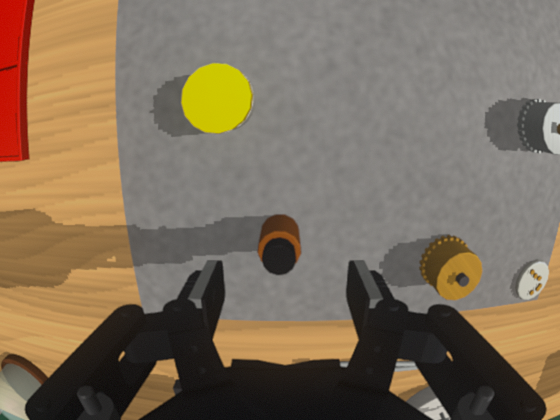

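The bottle stands between the open fingers, with the cap at (280,255).

```bash
python3 -c "
from w import *
f=np.load('w4.npz');print(pix(f,[[280,255]],46).round(1))"
python3 -m handwheel '0 -2 30 0 0 0 0.4; 0 0 14 0 0 0 0.4; 0 0 0 0 0 0 0.4'; python3 t.py 630 -67 12 0
```

```text
[[628.5 -66.8  46. ]]
time: 10.8
tcp_pos: [631.7, -65.4, 21.3]
tcp_rot: [0.001, -0.003, 1.0, 0.001]
wrist_force: [-0.0, 0.0, 1.0]
opening: 0.7
t 10.8 pos [631.7 -65.4  21.3] shift now [ 1.7 -1.6  9.2] shift after turn [ 1.7 -1.6  9.3] turn [0.002 0.002 0.007] open 0.7 F [-0.  0.  1.]
```

```bash
python3 -m handwheel '2 -2 10 0 0 0 0.4; 0 0 0 0 0 0 -0.9; 0 0 0 0 0 0 -0.9; 0 0 0 0 0 0 -0.9; 0 0 0 0 0 0 -0.9; 0 0 0 0 0 0 -0.9; 0 0 0 0 0 0 -0.9; 0 0 0 0 0 0 -0.9'; python3 t.py 629.5 -67 12 0
```

```text
time: 11.8
tcp_pos: [631.3, -67.6, 13.4]
tcp_rot: [0.003, -0.003, 1.0, 0.001]
wrist_force: [0.2, -0.1, -0.3]
opening: 0.282
t 11.8 pos [631.3 -67.6  13.4] shift now [1.8 0.6 1.4] shift after turn [1.8 0.6 1.4] turn [0.002 0.006 0.007] open 0.282 F [ 0.2 -0.1 -0.3]
```

```bash
python3 -m handwheel '0 0 -20 0 0 0 -0.9; 0 0 -35 0 0 0 -0.9; 0 0 -35 0 0 0 -0.9; 0 0 0 0 0 0 -0.9; 18 47 0 0 0 0 -0.9; 18 47 0 0 0 0 -0.9; 18 47 0 0 0 0 -0.9; 18 47 0 0 0 0 -0.9; 18 47 0 0 0 0 -0.9; 18 47 0 0 0 0 -0.9; 18 47 0 0 0 0 -0.9; 0 0 0 0 0 0 -0.9'; python3 t.py 485 311 60 0
```

```text
time: 13.3
tcp_pos: [499.0, 269.0, 110.2]
tcp_rot: [0.005, -0.002, 1.0, 0.001]
wrist_force: [0.3, -1.0, -1.4]
opening: 0.278
t 13.3 pos [499.  269.  110.2] shift now [14.4 42.  50.1] shift after turn [14.  42.  50.2] turn [0.002 0.009 0.004] open 0.278 F [ 0.3 -1.  -1.4]
```

```bash
python3 -m handwheel '14 42 0 0 0.009 0 -0.9; 0 0 35 0 0 0 -0.9; 0 0 20 0 0 0 -0.9; 0 0 0 0 0 0 -0.9'; python3 t.py 485 311 18 0
```

```text
time: 13.8
tcp_pos: [485.5, 309.7, 54.3]
tcp_rot: [0.0, -0.001, 1.0, 0.0]
wrist_force: [0.4, -0.1, -0.9]
opening: 0.28
t 13.8 pos [485.5 309.7  54.3] shift now [ 0.5  1.3 36.3] shift after turn [ 0.5  1.3 36.3] turn [0.    0.001 0.002] open 0.28 F [ 0.4 -0.1 -0.9]
```

```bash
python3 -m handwheel '0 0 18 0 0 0 -0.9; 0 0 15 0 0 0 -0.9; 0 0 0 0 0 0 -0.9'; python3 t.py 485 311 17 0
```

```text
time: 14.18
tcp_pos: [486.8, 308.4, 20.4]
tcp_rot: [0.001, 0.0, 1.0, 0.0]
wrist_force: [0.3, 0.0, -0.8]
opening: 0.279
t 14.18 pos [486.8 308.4  20.4] shift now [1.8 2.6 3.4] shift after turn [1.8 2.6 3.4] turn [ 0.     0.002 -0.   ] open 0.279 F [ 0.3  0.  -0.8]
```

```bash
python3 -m handwheel '1 2 4 0 0 0 -0.9; 0 0 2 0 0 0 -0.9; 0 0 0 0 0 0 -0.9'; python3 t.py 485 311 17 0
```

```text
time: 14.55
tcp_pos: [486.5, 311.0, 16.6]
tcp_rot: [0.002, 0.0, 1.0, 0.001]
wrist_force: [0.5, 0.9, -0.2]
opening: 0.28
t 14.55 pos [486.5 311.   16.6] shift now [ 1.5 -0.  -0.4] shift after turn [ 1.5 -0.  -0.4] turn [ 0.002  0.003 -0.001] open 0.28 F [ 0.5  0.9 -0.2]
```

```bash
python3 -m handwheel '0 0 1 0 0 0 -0.9; 0 0 0 0 0 0 -0.3; 0 0 0 0 0 0 0.2; 0 0 0 0 0 0 0.3; 0 0 -20 0 0 0 0.4; 0 0 -40 0 0 0 0.4; 0 0 -40 0 0 0 0.4; 0 0 0 0 0 0 0.4'; python3 t.py 445 -48.3 118 0;python3 w.py w5
```

```text
time: 15.55
tcp_pos: [487.0, 311.5, 122.3]
tcp_rot: [0.003, 0.0, 1.0, 0.002]
wrist_force: [-0.3, 0.4, -0.8]
opening: 0.702
t 15.55 pos [487.  311.5 122.3] shift now [  41.8 -359.9    2.9] shift after turn [  42.  -359.8    4.3] turn [ 0.003  0.005 -0.001] open 0.702 F [-0.3  0.4 -0.8]
```

View pics/w5.png

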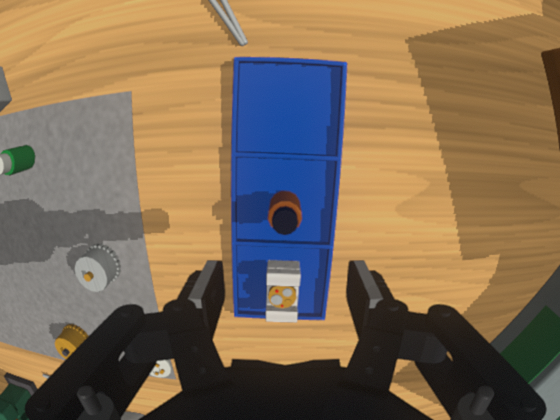

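The amber bottle is upright in the middle compartment (285,212) and the movement is in place. Next is the loupe.

```bash
python3 -m handwheel '6 -51 0 0 0 0 0.4; 6 -51 0 0 0 0 0.4; 6 -51 0 0 0 0 0.4; 6 -51 0 0 0 0 0.4; 6 -51 0 0 0 0 0.4; 6 -51 0 0 0 0 0.4; 6 -51 0 0 0 0 0.4; 0 0 0 0 0 0 0.4'; python3 t.py 445 -48.3 60 0
```

```text
time: 16.6
tcp_pos: [438.1, -56.5, 116.3]
tcp_rot: [-0.002, -0.001, 1.0, 0.0]
wrist_force: [0.3, -0.2, 0.6]
opening: 0.7
t 16.6 pos [438.1 -56.5 116.3] shift now [-7.1  8.2 56.3] shift after turn [-6.9  8.2 56.3] turn [ 0.    -0.004  0.001] open 0.7 F [ 0.3 -0.2  0.6]
```

```bash
python3 -m handwheel '-7 8 20 0 0 0 0.4; 0 0 36 0 0 0 0.4; 0 0 0 0 0 0 0.4; 0 0 0 0 0 0 0.4'; python3 t.py 445 -48.3 10 0; python3 w.py w6
python3 - <<'E'
from w import *
f=np.load('w6.npz');hsv=cv2.cvtColor(f['pixels'],cv2.COLOR_RGB2HSV)
m=cv2.inRange(hsv[:,:,2],0,70);m[260:]=0;m[:,:200]=0;m[:,360:]=0
for c in cv2.findContours(m,0,2)[0]:
    if cv2.contourArea(c)>500:
        e=cv2.fitEllipse(c);print(np.round(e,1) if 0 else (e[0],e[1]),pix(f,[e[0]],34).round(1))
E
```

```text
time: 17.1
tcp_pos: [444.6, -46.2, 59.0]
tcp_rot: [-0.003, -0.001, 1.0, 0.001]
wrist_force: [-0.5, -0.6, 0.8]
opening: 0.705
t 17.1 pos [444.6 -46.2  59. ] shift now [-0.6 -2.2 49. ] shift after turn [-0.4 -2.1 49. ] turn [ 0.002 -0.006  0.002] open 0.705 F [-0.5 -0.6  0.8]
((280.8697814941406, 237.68650817871094), (51.06828689575195, 61.79933166503906)) [[436.5 -48.3  34. ]]
```

```bash
python3 -m handwheel '0 -2 30 0 -0.005 0 0.4; 0 0 12 0 0 0 0.4; 0 0 0 0 0 0 0.4'; python3 t.py 445 -48.3 12 0
```

```text
time: 17.52
tcp_pos: [447.2, -47.3, 19.3]
tcp_rot: [0.002, -0.002, 1.0, 0.001]
wrist_force: [-0.2, -0.4, -0.5]
opening: 0.699
t 17.52 pos [447.2 -47.3  19.3] shift now [ 2.2 -1.   7.3] shift after turn [ 2.2 -1.   7.3] turn [0.003 0.005 0.003] open 0.699 F [-0.2 -0.4 -0.5]
```

```bash
python3 -m handwheel '2 -1 8 0 0.005 0 0.4; 0 0 0 0 0 0 -0.9; 0 0 0 0 0 0 -0.9; 0 0 0 0 0 0 -0.9; 0 0 0 0 0 0 -0.9; 0 0 0 0 0 0 -0.9; 0 0 0 0 0 0 -0.9; 0 0 0 0 0 0 -0.9'; python3 t.py 445 -48.3 12 0
```

```text
time: 18.52
tcp_pos: [446.9, -48.2, 13.3]
tcp_rot: [0.002, -0.002, 1.0, 0.002]
wrist_force: [-1.1, -0.3, -0.6]
opening: 0.351
t 18.52 pos [446.9 -48.2  13.3] shift now [ 1.9 -0.1  1.3] shift after turn [ 1.9 -0.1  1.3] turn [0.003 0.003 0.003] open 0.351 F [-1.1 -0.3 -0.6]
```

```bash
python3 -m handwheel '0 0 -20 0 0 0 -0.9; 0 0 -35 0 0 0 -0.9; 0 0 -35 0 0 0 -0.9; 0 0 0 0 0 0 -0.9; 5 52 0 0 0 0 -0.9; 5 52 0 0 0 0 -0.9; 5 52 0 0 0 0 -0.9; 5 52 0 0 0 0 -0.9; 5 52 0 0 0 0 -0.9; 5 52 0 0 0 0 -0.9; 5 40 0 0 0 0 -0.9; 0 0 0 0 0 0 -0.9'; python3 t.py 410 314 60 0
```

```text
time: 20.02
tcp_pos: [406.9, 312.9, 99.1]
tcp_rot: [-0.002, 0.0, 1.0, -0.0]
wrist_force: [0.5, -0.2, -0.1]
opening: 0.35
t 20.02 pos [406.9 312.9  99.1] shift now [-3.3  1.1 39.1] shift after turn [-3.1  1.1 39.1] turn [-0.    -0.004 -0.   ] open 0.35 F [ 0.5 -0.2 -0.1]
```

```bash
python3 -m handwheel '-3 1 30 0 -0.004 0 -0.9; 0 0 35 0 0 0 -0.9; 0 0 12 0 0 0 -0.9; 0 0 0 0 0 0 -0.9'; python3 t.py 410 314 16.5 0
```

```text
time: 20.52
tcp_pos: [409.4, 310.1, 18.1]
tcp_rot: [-0.001, 0.001, 1.0, -0.002]
wrist_force: [-0.7, 0.5, 0.4]
opening: 0.351
t 20.52 pos [409.4 310.1  18.1] shift now [-0.6  3.9  1.5] shift after turn [-0.6  3.9  1.6] turn [-0.004 -0.002 -0.002] open 0.351 F [-0.7  0.5  0.4]
```

```bash
python3 -m handwheel '0 3 3 -0.004 0 0 -0.9; 0 0 1 0 0 0 -0.9; 0 0 0 0 0 0 -0.3; 0 0 0 0 0 0 0.2; 0 0 0 0 0 0 0.4; 0 0 -20 0 0 0 0.4; 0 0 -40 0 0 0 0.4; 0 0 -40 0 0 0 0.4; 0 0 0 0 0 0 0.4'; python3 t.py 653 54 118 0; python3 w.py w7
```

```text
time: 21.65
tcp_pos: [411.4, 314.0, 120.7]
tcp_rot: [0.001, 0.002, 1.0, 0.002]
wrist_force: [1.3, 0.6, 0.0]
opening: 0.701
t 21.65 pos [411.4 314.  120.7] shift now [-242.4 -259.2    1.9] shift after turn [-241.6 -260.     2.7] turn [ 0.004  0.002 -0.003] open 0.701 F [1.3 0.6 0. ]
```

View pics/w7.png

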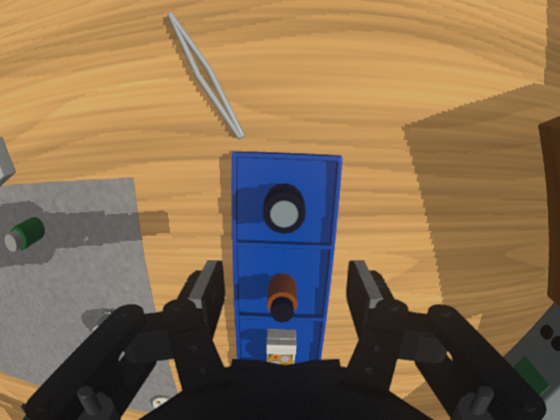

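The loupe is upright in the near compartment (284,207), so the blue kit is full. Next is the brass barrel.

```bash
python3 -m handwheel '-35 -38 0 0 0 0 0.5; -35 -38 0 0 0 0 0.5; -35 -38 0 0 0 0 0.5; -35 -38 0 0 0 0 0.5; -35 -38 0 0 0 0 0.5; -35 -38 0 0 0 0 0.5; -35 -35 0 0 0 0 0.5; 0 0 0 0 0 0 0.5; 0 0 0 0 0 0 0.5'; python3 t.py 653 54 60 0
```

```text
time: 22.82
tcp_pos: [655.3, 42.9, 103.4]
tcp_rot: [-0.009, -0.002, 1.0, -0.001]
wrist_force: [-1.1, 0.2, 0.0]
opening: 0.751
t 22.82 pos [655.3  42.9 103.4] shift now [ 1.5 11.2 43.4] shift after turn [ 2.3 11.1 43.4] turn [-0.003 -0.018  0.004] open 0.751 F [-1.1  0.2  0. ]
```

```bash
python3 -m handwheel '2 11 0 -0.003 -0.018 0.004 0.5; 0 0 43 0 0 0 0.5; 0 0 0 0 0 0 0.5; 0 0 0 0 0 0 0.5'; python3 t.py 653 54 12 0; python3 w.py w8
python3 - <<'E'
from w import *
f=np.load('w8.npz');hsv=cv2.cvtColor(f['pixels'],cv2.COLOR_RGB2HSV)
m=cv2.inRange(hsv,(15,150,120),(28,255,255));m[:180]=0;m[290:]=0;m[:,:200]=0;m[:,360:]=0
c=max(cv2.findContours(m,0,2)[0],key=cv2.contourArea);e=cv2.minEnclosingCircle(c);print(e,pix(f,[e[0]],30).round(1))
cv2.imwrite('pics/w8c.png',f['pixels'][150:350,150:420,::-1])
E
```

```text
time: 23.32
tcp_pos: [650.8, 62.0, 60.4]
tcp_rot: [0.0, -0.003, 1.0, 0.002]
wrist_force: [-0.5, -1.2, 0.3]
opening: 0.752
t 23.32 pos [650.8  62.   60.4] shift now [-2.1 -8.3 48.4] shift after turn [-2.2 -8.  48.4] turn [0.004 0.001 0.007] open 0.752 F [-0.5 -1.2  0.3]
((275.3377990722656, 249.4718475341797), 32.73805618286133) [[652.3  56.8  30. ]]
```

View pics/w8c.png

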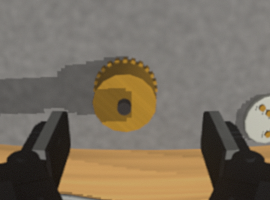

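The barrel sits between the fingers, with the arbor at (274,256) in the full image.

```bash
python3 -c "
from w import *
f=np.load('w8.npz');print(pix(f,[[274,255]],36).round(1))"
python3 -m handwheel '-1 -7 30 0 0 0.006 0.5; 0 0 10 0 0 0 0.5; 0 0 0 0 0 0 0.5'; python3 t.py 653 55 12 0
```

```text
[[653.1  56.1  36. ]]
time: 23.75
tcp_pos: [654.2, 56.9, 24.0]
tcp_rot: [0.003, -0.001, 1.0, 0.003]
wrist_force: [0.1, -0.2, -0.7]
opening: 0.751
t 23.75 pos [654.2  56.9  24. ] shift now [ 1.3 -2.  12. ] shift after turn [ 1.2 -1.9 12. ] turn [0.006 0.007 0.002] open 0.751 F [ 0.1 -0.2 -0.7]
```

```bash
python3 -m handwheel '1 -2 12 0.005 0.006 0 0.5; 0 0 0 0 0 0 -0.9; 0 0 0 0 0 0 -0.9; 0 0 0 0 0 0 -0.9; 0 0 0 0 0 0 -0.9; 0 0 0 0 0 0 -0.9; 0 0 0 0 0 0 -0.9; 0 0 0 0 0 0 -0.9'; python3 t.py 653 55 12 0
```

```text
time: 24.75
tcp_pos: [654.9, 55.6, 14.1]
tcp_rot: [0.002, -0.001, 1.0, 0.001]
wrist_force: [1.0, 0.4, -0.7]
opening: 0.417
t 24.75 pos [654.9  55.6  14.1] shift now [ 1.9 -0.6  2.1] shift after turn [ 1.9 -0.6  2.1] turn [0.002 0.004 0.002] open 0.417 F [ 1.   0.4 -0.7]
```

```bash
python3 -m handwheel '0 0 -20 0 0 0 -0.9; 0 0 -35 0 0 0 -0.9; 0 0 -35 0 0 0 -0.9; 0 0 0 0 0 0 -0.9; 16 -50 0 0 0 0 -0.9; 16 -50 0 0 0 0 -0.9; 16 -50 0 0 0 0 -0.9; 16 -50 0 0 0 0 -0.9; 16 -50 0 0 0 0 -0.9; 16 -50 0 0 0 0 -0.9; 16 -50 0 0 0 0 -0.9; 0 0 0 0 0 0 -0.9'; python3 t.py 537 -312 60 0
```

```text
time: 26.25
tcp_pos: [539.9, -304.1, 109.3]
tcp_rot: [0.003, -0.002, 1.0, 0.001]
wrist_force: [-0.8, 0.5, -0.2]
opening: 0.422
t 26.25 pos [ 539.9 -304.1  109.3] shift now [ 3.3 -8.1 49.3] shift after turn [ 2.9 -7.9 49.3] turn [0.003 0.006 0.005] open 0.422 F [-0.8  0.5 -0.2]
```

```bash
python3 -m handwheel '0 0 0 0 0 0 -0.9; 0 0 0 0 0 0 -0.9'; python3 w.py w9;  python3 t.py 537 -312 60 0
python3 - <<'E'
from w import *
f=np.load('w9.npz');hsv=cv2.cvtColor(f['pixels'],cv2.COLOR_RGB2HSV)
m=cv2.inRange(hsv,(0,190,60),(6,255,255))|cv2.inRange(hsv,(174,190,60),(179,255,255))
c=max(cv2.findContours(m,0,2)[0],key=cv2.contourArea)
W=pix(f,c.reshape(-1,2),10)[:,:2].astype(np.float32);print(cv2.minAreaRect(W))
E
```

```text
time: 26.5
tcp_pos: [540.0, -302.5, 108.9]
tcp_rot: [0.003, -0.003, 1.0, 0.002]
wrist_force: [-0.7, 0.5, -0.1]
opening: 0.421
t 26.55 pos [ 540.3 -302.   108.9] shift now [  3.6 -10.2  48.9] shift after turn [  3.3 -10.   48.9] turn [0.005 0.006 0.007] open 0.417 F [ 0.8 -0.3 -0.2]
((494.6643981933594, -309.40093994140625), (87.1419677734375, 154.638427734375), 87.3949203491211)
```

View pics/w9.png

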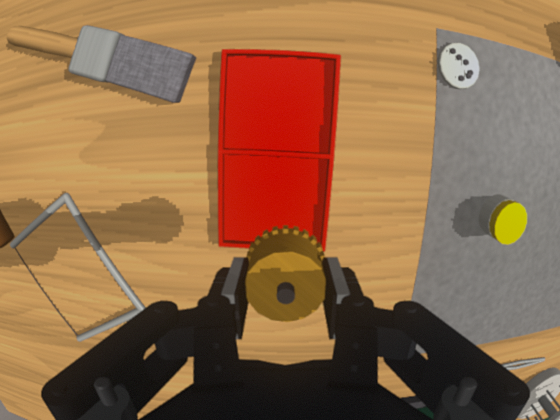

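The brass barrel is held upright. The red tray measures 155 × 87 mm with its centre at (495,-309), which agrees with the top view.

```bash
python3 -m handwheel '5 -9 20 0.004 0.006 0 -0.9; 0 0 35 0 0 0 -0.9; 0 0 25 0 0 0 -0.9; 0 0 0 0 0 0 -0.9'; python3 t.py 535 -311 17 0
```

```text
time: 27.05
tcp_pos: [535.3, -308.6, 23.2]
tcp_rot: [-0.001, -0.006, 1.0, 0.001]
wrist_force: [-0.1, -0.7, -0.9]
opening: 0.418
t 27.05 pos [ 535.3 -308.6   23.2] shift now [ 0.3 -2.4  6.2] shift after turn [ 0.3 -2.4  6.2] turn [ 0.001 -0.003  0.012] open 0.418 F [-0.1 -0.7 -0.9]
```

```bash
python3 -m handwheel '0 -2 6 0 0 0 -0.9; 0 0 2 0 0 0 -0.9; 0 0 0 0 0 0 -0.9'; python3 t.py 535 -311 17 0
```

```text
time: 27.42
tcp_pos: [536.2, -311.3, 17.9]
tcp_rot: [-0.0, -0.006, 1.0, 0.001]
wrist_force: [0.1, -1.1, -1.5]
opening: 0.419
t 27.43 pos [ 536.2 -311.3   17.9] shift now [1.2 0.3 0.9] shift after turn [1.2 0.3 0.9] turn [ 0.001 -0.001  0.013] open 0.419 F [ 0.1 -1.1 -1.5]
```

```bash
python3 -m handwheel '0 0 2 0 0 0 -0.9; 0 0 0 0 0 0 -0.2; 0 0 0 0 0 0 0.3; 0 0 0 0 0 0 0.5; 0 0 -20 0 0 0 0.5; 0 0 -40 0 0 0 0.5; 0 0 -40 0 0 0 0.5; 0 0 0 0 0 0 0.5; -2 50 0 0 0 0 0.5; -2 50 0 0 0 0 0.5; -2 50 0 0 0 0 0.5; -2 50 0 0 0 0 0.5'; python3 t.py 544.3 -102.7 60 0
```

```text
time: 28.92
tcp_pos: [543.4, -113.4, 125.9]
tcp_rot: [0.004, -0.001, 1.0, -0.003]
wrist_force: [0.9, -0.4, 0.6]
opening: 0.749
t 28.93 pos [ 543.4 -113.4  125.9] shift now [-0.4 11.  65.9] shift after turn [-0.9 10.7 65.9] turn [-0.005  0.007  0.002] open 0.749 F [ 0.9 -0.4  0.6]
```

```bash
python3 -m handwheel '0 0 0 0 0 0 0.5; 0 0 0 0 0 0 0.5'; python3 t.py 544.3 -102.7 60 0; python3 w.py w10
python3 - <<'E'
from w import *
f=np.load('w10.npz');hsv=cv2.cvtColor(f['pixels'],cv2.COLOR_RGB2HSV)
c=max(cv2.findContours(cv2.inRange(hsv,(26,150,90),(34,255,255)),0,2)[0],key=cv2.contourArea)
W=pix(f,c.reshape(-1,2),28)[:,:2].astype(np.float32);print(cv2.fitEllipse(W))
E
```

```text
time: 29.18
tcp_pos: [543.4, -108.7, 126.1]
tcp_rot: [0.003, -0.005, 1.0, -0.002]
wrist_force: [0.6, -0.4, 1.2]
opening: 0.748
t 29.18 pos [ 543.4 -108.7  126.1] shift now [-0.5  6.2 66.1] shift after turn [-0.9  6.  66.1] turn [-0.003  0.007  0.01 ] open 0.748 F [ 0.6 -0.4  1.2]
((544.2536010742188, -102.86227416992188), (38.45588302612305, 38.95863723754883), 98.32525634765625)
```

View pics/w10.png

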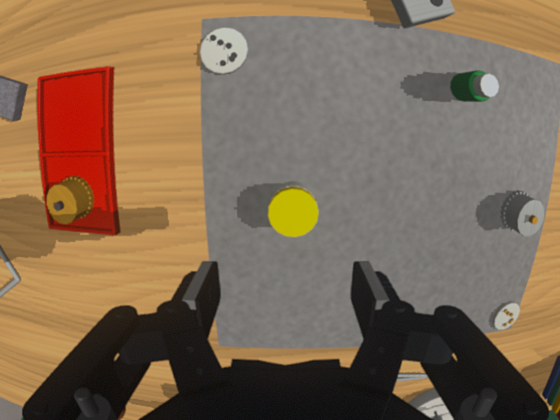

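The brass barrel is in the far red compartment (70,200). The tin at (293,213) measures (544.3,-102.9), which agrees with the earlier value.

```bash
python3 -m handwheel '0 6 30 -0.003 0.006 0.008 0.5; 0 0 40 0 0 0 0.5; 0 0 25 0 0 0 0.5; 0 0 0 0 0 0 0.5'; python3 t.py 544.5 -103 12 0
```

```text
time: 29.72
tcp_pos: [544.5, -109.5, 29.8]
tcp_rot: [0.002, 0.004, 1.0, -0.001]
wrist_force: [-1.1, 0.0, -0.1]
opening: 0.748
t 29.73 pos [ 544.5 -109.5   29.8] shift now [ 0.1  6.5 17.8] shift after turn [-0.   6.5 17.8] turn [-0.003  0.003 -0.008] open 0.748 F [-1.1  0.  -0.1]
```

```bash
python3 -m handwheel '0 6 0 0 0 -0.008 0.5; 0 0 16 0 0 0 0.5; 0 0 0 0 0 0 0.5'; python3 t.py 544.5 -103 11 0
```

```text
time: 30.1
tcp_pos: [546.2, -104.9, 15.2]
tcp_rot: [0.004, 0.001, 1.0, -0.002]
wrist_force: [0.5, -0.2, 0.1]
opening: 0.743
t 30.1 pos [ 546.2 -104.9   15.2] shift now [1.7 1.9 4.2] shift after turn [1.7 1.9 4.2] turn [-0.003  0.007 -0.002] open 0.743 F [ 0.5 -0.2  0.1]
```

```bash
python3 -m handwheel '2 2 5 0 0.006 0 0.5; 0 0 0 0 0 0 -0.9; 0 0 0 0 0 0 -0.9; 0 0 0 0 0 0 -0.9; 0 0 0 0 0 0 -0.9; 0 0 0 0 0 0 -0.9; 0 0 0 0 0 0 -0.9; 0 0 0 0 0 0 -0.9'; python3 t.py 544.5 -103 11 0
```

```text
time: 31.1
tcp_pos: [545.0, -102.8, 11.2]
tcp_rot: [0.001, 0.001, 1.0, -0.002]
wrist_force: [0.2, -0.8, -1.0]
opening: 0.442
t 31.1 pos [ 545.  -102.8   11.2] shift now [ 0.5 -0.2  0.2] shift after turn [ 0.5 -0.2  0.2] turn [-0.003  0.003 -0.002] open 0.442 F [ 0.2 -0.8 -1. ]
```

```bash
python3 -m handwheel '0 0 -20 0 0 0 -0.9; 0 0 -35 0 0 0 -0.9; 0 0 -35 0 0 0 -0.9; 0 0 0 0 0 0 -0.9; 19 -43 0 0 0 0 -0.9; 19 -43 0 0 0 0 -0.9; 19 -43 0 0 0 0 -0.9; 19 -43 0 0 0 0 -0.9; 12 -30 0 0 0 0 -0.9; 0 0 0 0 0 0 -0.9; 0 0 0 0 0 0 -0.9'; python3 t.py 458 -308 60 0
```

```text
time: 32.48
tcp_pos: [451.5, -307.1, 97.4]
tcp_rot: [-0.003, -0.001, 1.0, 0.0]
wrist_force: [0.0, 0.9, -0.4]
opening: 0.442
t 32.48 pos [ 451.5 -307.1   97.4] shift now [-6.7 -0.9 37.3] shift after turn [-6.5 -0.9 37.4] turn [ 0.    -0.006  0.002] open 0.442 F [ 0.   0.9 -0.4]
```

```bash
python3 -m handwheel '-6 -1 25 0 -0.006 0 -0.9; 0 0 35 0 0 0 -0.9; 0 0 16 0 0 0 -0.9; 0 0 0 0 0 0 -0.9'; python3 t.py 458 -308 14 0
```

```text
time: 32.98
tcp_pos: [460.5, -303.0, 18.8]
tcp_rot: [0.001, -0.005, 1.0, 0.001]
wrist_force: [0.3, -0.7, -0.0]
opening: 0.442
t 32.98 pos [ 460.5 -303.    18.8] shift now [ 2.5 -5.   4.7] shift after turn [ 2.5 -5.   4.8] turn [0.003 0.002 0.009] open 0.442 F [ 0.3 -0.7 -0. ]
```

```bash
python3 -m handwheel '3 -5 3 0.003 0 0 -0.9; 0 0 3 0 0 0 -0.9; 0 0 0 0 0 0 -0.9'; python3 t.py 458 -308 14 0
```

```text
time: 33.35
tcp_pos: [458.9, -309.1, 14.7]
tcp_rot: [0.002, -0.005, 1.0, -0.001]
wrist_force: [-0.2, 0.2, -0.9]
opening: 0.442
t 33.35 pos [ 458.9 -309.1   14.7] shift now [0.9 1.1 0.7] shift after turn [0.9 1.1 0.7] turn [-0.002  0.005  0.01 ] open 0.442 F [-0.2  0.2 -0.9]
```

```bash
python3 -m handwheel '0 0 2 0 0 0 -0.9; 0 0 0 0 0 0 -0.2; 0 0 0 0 0 0 0.3; 0 0 0 0 0 0 0.5; 0 0 -20 0 0 0 0.5; 0 0 -40 0 0 0 0.5; 0 0 -50 0 0 0 0.5; 0 0 -50 0 0 0 0.5; 0 0 0 0 0 0 0.5; 0 0 0 0 0 0 0.5'; python3 w.py w11; python3 -c "
from plant import ctrl;import cv2
for n in ('top','scene'): cv2.imwrite(f'pics/{n}9.png',cv2.convertScaleAbs(ctrl.grab_frame(n)['pixels'][...,::-1],alpha=1.3))
print(ctrl.get_state()['time'])"
```

```text
time: 34.6
tcp_pos: [458.2, -308.3, 177.9]
tcp_rot: [0.002, -0.005, 1.0, -0.001]
wrist_force: [-1.0, -0.3, -0.1]
opening: 0.749
34.75
```

View pics/w11.png

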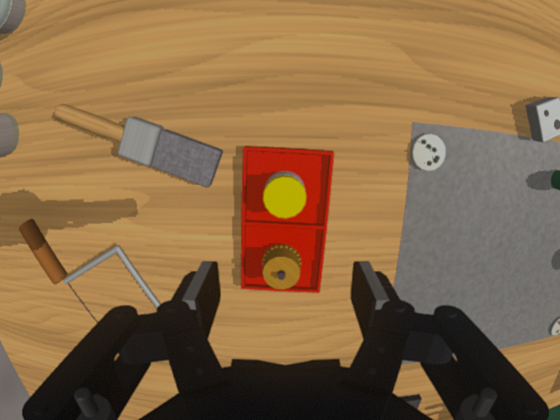

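View pics/scene9.png

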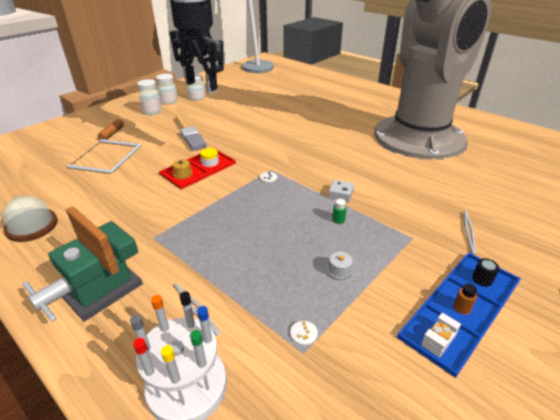

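Both pictures show all five pieces upright in their own compartments. The green bottle (340,211) and steel barrel (341,264) are at their original pixels, and the gripper is clear.

```bash
python3 -c "
from plant import ctrl;print(ctrl.sign_off())"
```

```text
the job is handed in; nothing more can be done
None
```

Both kits are made up and the job is handed in, at about 35 s on the robot's clock.

- **Blue tray:** the movement is in the far compartment, the amber oil in the middle and the loupe in the near one.
- **Red tray:** the brass barrel is in the far compartment and the yellow-lidded tin in the near one.

**Last checks:** the final wrist and scene pictures show all five pieces upright, one to a compartment. The steel barrel and green bottle are where they started. The gripper was open about 180 mm above the red tray, touching nothing, and the wrist force readings I saw stayed within a few newtons.

**What was less certain:**
- The movement sits about 5 mm off-centre towards the end wall of its compartment, with roughly 8 mm to spare.
- The two cameras disagreed by up to 5 mm on positions such as the amber bottle's cap. Closer wrist views during the work settled it, and no check failed.

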